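Set a blank step attenuator by counting clicks from its stop

ROBOT

A 6-joint arm with a two-finger parallel gripper is mounted at the origin on a cart in front of the work surface, level with it; the furniture and walls round the work are solid. World frame = base frame: x ahead of the robot, y to its left, z up, the work surface at z = 0. Lengths are in m, angles in rad, forces in N, time in s.
With the tool pointing down it reaches from about 0.4 to 0.825 m from the base axis. Payload 7 kg.
Tool frame: the origin (TCP) lies at the very end of the fingers, on their centre line; the grasp point (between the pads) lies 19 mm behind it; z points along the fingers, y is the line along which they close (so a half turn about z gives the same grasp; the last joint's range is limited). The gripper opens to 88 mm and grips with 3 to 60 N. Pads are 19 mm wide; open, the fingers measure 130 mm over their backs; the gripper's body (78 mm by 193 mm) begins 47 mm behind the grasp point.
Start: joints at [-0.925, 0.359, 0.012, 0, -1.224, -0.288], TCP at [0.236, -0.632, 0.227] pointing down, gripper open.
Joint ranges: [-3.07, 3.07], [-1.43, 2.12], [-1.02, 1.25], [-3.03, 1.67], [-3.05, -0], [-3.03, 3.03]. Speed limits (rad/s): [2.39, 2.39, 3.01, 3.14, 3.14, 3.14].

INTERFACE

Orientations are given as [roll, pitch, yaw] about the fixed x, y, z axes, in that order (R = Rz(yaw) Ry(pitch) Rx(roll)).
In Python, from station import arm, grab_frame gives the robot as it stands.
- The arm moves only by the tool jog_arm, never from a script. Its argument "deltas" is a list that holds one entry, the list of rows, each a list of 4 numbers: the shift along the tool's x, y, z in units of 60 mm (1.0 is 60 mm), then the turn about the tool's z in units of 5 degrees (1.0 is 5 degrees). A call has 1 to 8 rows; each row is the pose to reach, as a shift and turn from the pose commanded when the call began, along the tool's axes at that moment; what a row does not reach only later rows make up. A row lasts 1/8 s, in which the tool goes at most 62.5 mm and 10.7 degrees, less where a joint would pass 70% of its speed; a pose out of reach is approached as far as the arm can. A call with a gripper value outside its range is refused whole. "grip" is the finger opening in mm, from 0 to 87.6, set as the call begins (left out, the last holds). The fingers move at their own pace and stop on an object; "squeeze" is the grip in N (left out, the last holds). Time passes only in rows, so rows that repeat a pose let the fingers close. It gives the time, the measured TCP pose, the force, the opening and the grip force at its end, in the units of the state.
- arm.get_state(): the state, without advancing time (a new reading comes with each control period).
- grab_frame(name): name is "scene" or "top" or "wrist"; returns a dict with "img" (384x512x3 uint8, red, green, blue), "vfov" (degrees; the focal length in pixels is half the picture's height over the tangent of half this angle, whatever the lens; pixels are square), "cx", "cy" (the principal point, pixels), "xyz" and "rotation" of the camera in the world. Camera axes: x right, y down, z forward; pixel columns grow to the right and rows downward; lengths in m; the calibration is good to about 2 mm. The wrist camera is an equidistant fisheye: a pixel r from the principal point sees the ray r / f radians off the axis. A picture is of the moment at which its call begins. There is no depth.
- arm.job_done(): hands the job in; it is judged then, once.
The state is a dict: "t": time; "q": joint angles; "qd": joint speeds; "joint_efforts": joint torques, N m; "eef_pos": TCP position; "ee_rot": TCP orientation; "force": force on the tool from outside, world axes, zero at the start; "moment": the same for the moment, N m; "width": finger opening in m; "gripper_force": force on a finger pad.
Only numpy, scipy, OpenCV 4.12 (cv2) and the standard library are available. Lean on these libraries where they do the work, as an engineer would, in place of code of your own. Each camera call takes 0.05 s, during which the arm holds its last target. There are 200 camera calls.

TASK

Set the blank step attenuator on the bench: gently turn its bar knob anticlockwise (seen from above) until it rests against its end stop without forcing the stop, then turn it clockwise exactly four clicks. With the knob sitting in that fourth click, push the slide switch on the same box fully across to its far end, let go of everything, and leave the things lying nearby alone.

Things in the scene. Friction and masses are not known exactly. Their poses are not given: they have to be found in the camera images.
- case: Grey die-cast metal box, 64 (x) x 102 (y) x 47 (z) mm, fixed to the bench. Origin at the centre of its underside, z up. On its flat lid sit a round bar knob (axis 22 mm from the centre towards -y) and a slide switch (34 mm from the centre towards +y).
- knob_grip (a point): Black blank bar knob on the lid, upright axis. Point on the axis, 20 mm above the lid, in the middle of the grip bar; z up, x along the bar. Bar 36 mm long (x), 13 mm wide (y), from 10 to 30 mm above the lid, on a round skirt of 37 mm diameter, 4 to 10 mm above the lid. The bar's direction does not tell the switch position: the knob may be fitted on its shaft at any angle.
- knob_top (a point): Centre of the knob's top, 30 mm above the lid. Feel: evenly spaced clicks, 20 to 40 degrees apart; the knob rests in one, and starts one to three clicks from the first. Leaving a click takes about 0.1 N m; that falls to nothing half way, then the knob is drawn on into the next click, where the resistance sets in again.
- end_stop: End stop, inside the box, out of sight; origin where the knob's axis meets the lid. Turned anticlockwise (from above) past its first click, the knob meets this springy stop about 6 degrees on, stiffening by about 3 N m per rad; it bears 14 mm off the axis. Let go, the knob returns to the first click (count zero). Pressing on about 7 degrees from first touch (26 N, 0.36 N m) damages it.
- contact_four: Contact inside the box, out of sight; origin where the knob's axis meets the lid. The switch's wiper touches it only while the knob is in the fourth click from the first (within about 7 degrees).
- slide_tab (a point): Middle of the top of the black tab of the slide switch: 10 mm (x) x 14 mm (y), standing from 2.5 to 12.5 mm above the lid. It slides along the case's x axis.
- slide (a joint): Travel of the slide switch in m: 0 = tab at its near end (towards the case's -x side), 0.014 = fully across (towards +x). Takes about 3 N to move and stays where it is left.
- tape: Roll of black tape, 62 mm across, 19 mm high, lying flat; bystander. Origin at the centre of its underside.
- spool: Solder spool, 60 mm diameter, 66 mm high, standing; bystander. Origin at the centre of its underside.
- probe: Scope probe body, 115 mm long (y), 15 mm thick, lying; bystander. Origin at the centre of its underside.
Mind the look-alikes: they are no part of the job. What is shaped like the case but blue is not meant.

How it is judged:
On the way, in this order (a step that is already met when the one before it is completed fails the run):
1. the knob has been turned back against its end stop (contact force between case and end_stop above 3 N), for 0.05 s.
2. the knob sits in the fourth click, the slide switch still at its near end (contact force between case and contact_four above 0.03 N and value of joint slide below 0.004 m), for 0.4 s.
3. the slide switch is fully across (value of joint slide above 0.0115 m), for 0.1 s.
At the end, for the whole second after the job is handed in: the knob rests in the fourth click from its stop (its wiper on contact four, within about 7 degrees) and the slide switch is across (within 2.5 mm of its far end) (contact force between case and contact_four above 0.03 N and value of joint slide above 0.0115 m); the robot touches nothing.
It fails at once if the end stop is forced (contact force between case and end_stop above 26 N).
It fails at once if the slide switch is thrown while the knob is not in the fourth click (value of joint slide above 0.008 m and not (contact force between case and contact_four above 0.03 N)).
It fails at once if the roll of tape is moved more than 15 mm (distance of tape from where it was at the start of the episode above 0.015 m).
It fails at once if the solder spool is moved more than 15 mm (distance of spool from where it was at the start of the episode above 0.015 m).
It fails at once if the scope probe is moved more than 15 mm (distance of probe from where it was at the start of the episode above 0.015 m).
It also fails if it takes over 72 s, if anything falls off the work surface, if the arm or the gripper's body presses on something with over 40 N, if the wrist force passes 120 N, or if a joint passes its speed limit or range.

## Working session

There is one attempt and no reset: what is moved stays moved. The work goes in short steps, Python scripts to look and compute and a tool call to move; the robot and the scene stay as the last step left them, time stands still between calls to the robot, and variables do not carry over. Pictures are saved under pics/ and viewed, at most 10 in all, crops included, and the job is handed in when it is done.

Besides the shell and the picture viewer there is one more tool, called by a JSON object that holds its "api" and its "payload", one argument or row to a line. jog_arm: Moves the arm, as the interface text tells. Its arguments: {"type":"object","properties":{"deltas":{"type":"array"},"grip":{"type":"number"},"squeeze":{"type":"number"}},"required":["deltas"]}

```bash
mkdir -p pics; ls
cat > h.py <<'E'
from station import arm, grab_frame
import numpy as np, cv2
def save(fr,n): cv2.imwrite('pics/'+n,fr['img'][:,:,::-1])
def ray(fr,u,v,fish=False):
    f=fr['img'].shape[0]/2/np.tan(np.radians(fr['vfov']/2))
    a=np.array([u-fr['cx'],v-fr['cy']],float)
    if fish:
        r=np.hypot(*a); th=r/f; d=np.r_[a/max(r,1e-9)*np.sin(th),np.cos(th)]
    else: d=np.r_[a/f,1]
    R=np.array(fr['rotation'])
    if R.shape!=(3,3):
        from scipy.spatial.transform import Rotation as Ro
        R=Ro.from_euler('xyz',R).as_matrix()
    return np.array(fr['xyz']),R@(d/np.linalg.norm(d))
def plane(fr,u,v,z,fish=False):
    o,d=ray(fr,u,v,fish); return o+d*(z-o[2])/d[2]
def tri(*rs):
    A=sum(np.eye(3)-np.outer(d,d) for o,d in rs); b=sum((np.eye(3)-np.outer(d,d))@o for o,d in rs)
    return np.linalg.solve(A,b)
E
python3 - <<'E'
from h import *
import pickle
F={n:grab_frame(n) for n in('scene','top','wrist')}
pickle.dump(F,open('F.pkl','wb'))
for n in F: save(F[n],n+'0.png'); print(n,{k:np.round(v,3).tolist() for k,v in F[n].items() if k!='img'})
cv2.imwrite('pics/all.png',np.hstack([cv2.resize(F[n]['img'],(400,300)) for n in('scene','wrist')])[:,:,::-1])
print(arm.get_state())
E
```

```text
pics
scene {'vfov': 53.765, 'cx': 255.309, 'cy': 191.47, 'xyz': [-0.094, 0.569, 1.064], 'rotation': [-2.438, -0.013, -2.302]}
top {'vfov': 48.282, 'cx': 258.044, 'cy': 193.16, 'xyz': [0.293, 0.009, 1.235], 'rotation': [-2.933, -0.002, -1.466]}
wrist {'vfov': 65.706, 'cx': 259.051, 'cy': 188.446, 'xyz': [0.162, -0.661, 0.384], 'rotation': [2.841, -0.002, 1.928]}
{'t': 0.15, 'q': array([-9.24868450e-01,  3.59252549e-01,  1.12960345e-02, -2.89477816e-04,
       -1.22409456e+00, -2.88087590e-01]), 'qd': array([-0.00080249, -0.00190737,  0.00146571,  0.00281068, -0.00062881,
       -0.00094818]), 'joint_efforts': array([-2.42914495e-03, -5.83275247e+01,  2.93289113e+01,  7.00113595e+00,
        8.78058228e-03, -1.28318425e-04]), 'eef_pos': array([ 0.23627522, -0.63191163,  0.22582373]), 'ee_rot': array([ 3.14031229e+00, -9.55856145e-05, -2.78385084e+00]), 'force': array([-1.02006493,  0.18261051,  0.0957618 ]), 'moment': array([-0.00913681, -0.03016104, -0.03331022]), 'gripper_force': 0.0, 'width': 0.0875898669587103}
```

View pics/top0.png

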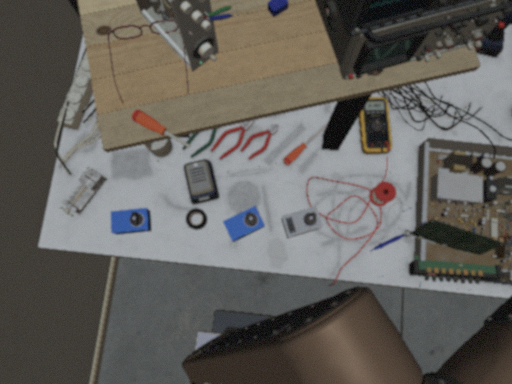

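View pics/scene0.png

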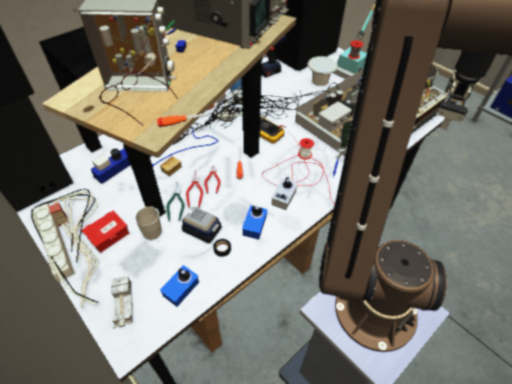

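Candidates: grey box with black knob at top (301,222)/scene (284,192); blue boxes at top (131,221) and (244,223), scene (180,285) and (255,222); pale grey unit at top (84,191). By colour and shape I choose the grey one, and check it in a crop.

Run:
```python
from h import *
import pickle
F=pickle.load(open('F.pkl','rb'))
a=cv2.resize(F['top']['img'][190:255,260:350],None,fx=4.4,fy=4.4,interpolation=2)
b=cv2.resize(F['scene']['img'][160:225,245:335],None,fx=4.4,fy=4.4,interpolation=2)
cv2.imwrite('pics/crop1.png',np.hstack([a,b])[:,:,::-1])
for p in [(301,222),(196,218),(383,193),(390,242),(244,223)]: print(p,plane(F['top'],*p,0.047).round(3))
print(plane(F['scene'],284,192,.047))
```

```text
(301, 222) [ 0.474 -0.095  0.047]
(196, 218) [0.455 0.198 0.047]
(383, 193) [ 0.581 -0.32   0.047]
(390, 242) [ 0.445 -0.345  0.047]
(244, 223) [0.455 0.063 0.047]
[ 0.47101735 -0.09158224  0.047     ]
```

View pics/crop1.png

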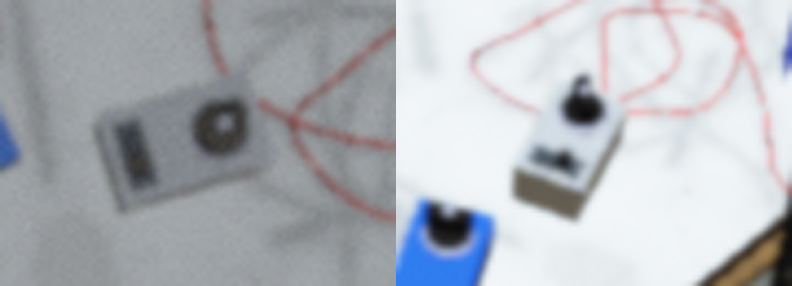

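The crop shows the grey case, its black round knob at crop (222,125) and its slide switch at (135,155). It is the right box, at about (0.472,-0.093), and the neighbour at (244,223) is blue. I'll bring the wrist camera over it.

{"api": "jog_arm", "payload": {
  "deltas": [
    [[-0.9, 0.85, 0, 0], [-1.8, 1.7, 0, 0], [-2.7, 2.5, 0, 0], [-3.6, 3.35, 0, 0], [-4.5, 4.2, 0, 0], [-5.4, 5.0, 0, 0], [-6.2, 5.8, 0, 0], [-6.9, 6.4, 0, 0]]
  ]
}}

```text
t: 1.15
eef_pos: [0.4606, -0.1831, 0.2268]
ee_rot: [-3.141, 0.001, -2.784]
force: [1.6, -0.4, -0.2]
width: 0.0878
gripper_force: 0.0
```

{"api": "jog_arm", "payload": {
  "deltas": [
    [[-0.3, 0.3, 0, 0], [-0.5, 0.5, 0, 0], [-0.6, 0.6, 0, 0], [-0.6, 0.6, 0, 0]]
  ]
}}

```text
t: 1.65
eef_pos: [0.4811, -0.1391, 0.2265]
ee_rot: [3.142, -0.0, -2.784]
force: [0.1, -1.0, 0.9]
width: 0.0877
gripper_force: 0.0
```

Run:
```python
from h import *
import pickle
f=grab_frame('wrist'); pickle.dump(f,open('W1.pkl','wb')); save(f,'w1.png')
s=arm.get_state(); print(s['t'],s['q'].round(3),s['eef_pos'].round(4),s['ee_rot'].round(4)); print(f['xyz'],f['rotation'])
```

```text
1.7 [ 0.111  0.07  -0.363  0.    -1.138 -1.325] [ 0.481  -0.1394  0.2264] [ 3.1415e+00 -4.0000e-04 -2.7843e+00]
[ 0.40734154 -0.16778511  0.38501987] [ 2.84130732e+00 -5.97354776e-04  1.92840325e+00]
```

View pics/w1.png

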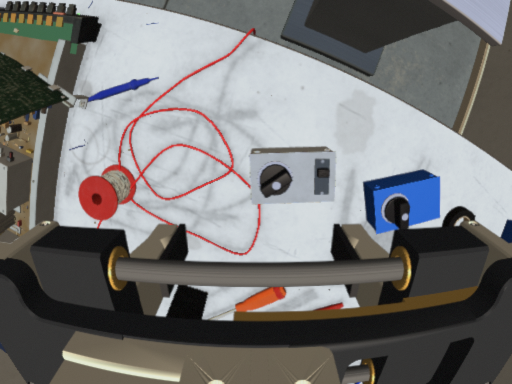

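The wrist picture shows the case at about (292,175), the knob at (274,180), the slide switch at (321,177), the spool at (106,192) and the probe at (120,88). Next: a second wrist view and a crop.

{"api": "jog_arm", "payload": {
  "deltas": [
    [[-0.4, 0.4, 0, 0], [-0.8, 0.7, 0, 0], [-0.8, 0.7, 0, 0], [-0.8, 0.7, 0, 0]]
  ]
}}

```text
t: 2.2
eef_pos: [0.511, -0.0835, 0.2264]
ee_rot: [3.141, -0.001, -2.785]
force: [-0.0, -0.1, 0.1]
width: 0.0875
gripper_force: 0.0
```

Run:
```python
from h import *
import pickle
f=grab_frame('wrist'); pickle.dump(f,open('W2.pkl','wb')); save(f,'w2.png')
g=pickle.load(open('W1.pkl','rb'))
s=arm.get_state(); print(s['t'],s['eef_pos'].round(4),s['ee_rot'].round(4))
p=plane(g,292,175,.047,True); print('case~',p)
# where in W2: project
from scipy.spatial.transform import Rotation as Ro
R=Ro.from_euler('xyz',f['rotation']).as_matrix(); c=R.T@(p-f['xyz']); F=192/np.tan(np.radians(f['vfov']/2))
th=np.arccos(c[2]/np.linalg.norm(c)); uv=np.array([f['cx'],f['cy']])+F*th*c[:2]/np.hypot(*c[:2]); print(uv)
u,v=uv.round().astype(int); u=max(u,60); v=max(v,45)
a=g['img'][130:220,237:347]; b=f['img'][v-45:v+45,u-55:u+55]; print('w2 crop origin',u-55,v-45)
cv2.imwrite('pics/crop2.png',np.hstack([cv2.resize(i,None,fx=3.6,fy=3.6,interpolation=2) for i in(a,b)])[:,:,::-1])
```

```text
2.25 [ 0.511  -0.0836  0.2265] [ 3.1416e+00 -4.0000e-04 -2.7848e+00]
case~ [ 0.47617149 -0.10036665  0.047     ]
[256.60069128 134.73591458]
w2 crop origin 202 90
```

View pics/crop2.png

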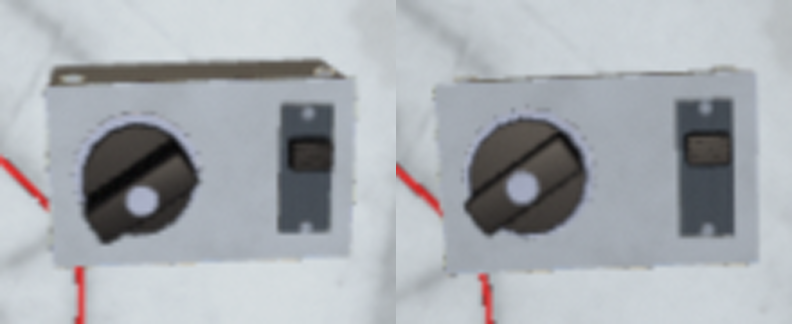

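Run:
```python
from h import *
import pickle
g=pickle.load(open('W1.pkl','rb'));f=pickle.load(open('W2.pkl','rb'))
P={'TL':((48,88),(38,88)),'TR':((353,80),(359,72)),'BR':((350,258),(362,262)),'BL':((55,268),(51,272)),'dot':((141,201),(127,187)),'tab':((310,154),(312,149)),
'barA':((90,203),(74,207)),'barB':((176,143),(172,137)),'barC':((105,242),(93,236)),'barD':((194,178),(188,170))}
X={}
for k,(a,b) in P.items():
    a=((a[0]+.5)/3.6-.5+237,(a[1]+.5)/3.6-.5+130);b=((b[0]+.5)/3.6-.5+202,(b[1]+.5)/3.6-.5+90)
    zz={'dot':.077,'tab':.0595}.get(k,.077 if 'bar' in k else .047)
    X[k]=plane(f,*b,zz,True)
    print(k,tri(ray(g,*a,True),ray(f,*b,True)).round(4),'plane W1',plane(g,*a,zz,True).round(4)[:2],'W2',X[k].round(4)[:2])
ang=lambda d:np.degrees(np.arctan2(d[1],d[0]))
print('sides',[np.linalg.norm(X[a]-X[b]).round(4) for a,b in(('TL','TR'),('BL','BR'),('TL','BL'),('TR','BR'))])
print('+y dir angs',ang(X['TR']-X['TL']),ang(X['BR']-X['BL']),'+x',ang(X['BL']-X['TL']),ang(X['BR']-X['TR']))
print('bar',ang(X['barB']-X['barA']),ang(X['barD']-X['barC']))
c=sum(X[k] for k in('TL','TR','BL','BR'))/4; print('centre',c)
yaw=np.radians(np.mean([ang(X['TR']-X['TL']),ang(X['BR']-X['BL'])]))
e=np.array([np.cos(yaw),np.sin(yaw)]); print('knob pred',c[:2]-.022*e,'tab y',c[:2]+.034*e, 'ex',(e[1],-e[0]))
```

```text
TL [ 0.4703 -0.1556  0.0486] plane W1 [ 0.4701 -0.1553] W2 [ 0.471  -0.1561]
TR [ 0.4314 -0.0636  0.0487] plane W1 [ 0.4319 -0.0633] W2 [ 0.431  -0.0631]
BR [ 0.4872 -0.0404  0.0518] plane W1 [ 0.4886 -0.0387] W2 [ 0.4877 -0.0392]
BL [ 0.5249 -0.1326  0.0522] plane W1 [ 0.5269 -0.1321] W2 [ 0.5262 -0.1328]
dot [ 0.4868 -0.1183  0.0772] plane W1 [ 0.4871 -0.1184] W2 [ 0.4866 -0.1182]
tab [ 0.4589 -0.069   0.0541] plane W1 [ 0.4581 -0.0707] W2 [ 0.4585 -0.0697]
barA [ 0.4994 -0.1312  0.0597] plane W1 [ 0.4931 -0.1326] W2 [ 0.4974 -0.1308]
barB [ 0.4711 -0.111   0.0532] plane W1 [ 0.4668 -0.1152] W2 [ 0.4684 -0.1109]
barC [ 0.5052 -0.123   0.0703] plane W1 [ 0.5031 -0.1239] W2 [ 0.5037 -0.1227]
barD [ 0.4779 -0.103   0.0619] plane W1 [ 0.4748 -0.1061] W2 [ 0.4758 -0.1033]
sides [np.float64(0.1012), np.float64(0.1012), np.float64(0.0599), np.float64(0.0615)]
+y dir angs 113.26933606837899 112.33863087145936 +x 22.855085969220557 22.86422922111991
bar 145.62344213555423 145.13814323439675
centre [ 0.47895428 -0.09782999  0.047     ]
knob pred [ 0.48748103 -0.11811039] tab y [ 0.46577657 -0.06648756] ex (np.float64(0.9218362074689084), np.float64(0.3875796777429639))
```

Measurements agree with the text: knob top (0.4867,-0.1183) at z 0.077, lid at about 0.048, case yaw 22.9°, bar at 145.3°, tab (0.4587,-0.0695). I'll turn the hand to yaw -34.7° over the knob.

{"api": "jog_arm", "payload": {
  "deltas": [
    [[0.1, -0.1, 0, -2], [0.2, -0.2, 0, -4], [0.4, -0.3, 0, -6], [0.57, -0.4, 0, -8], [0.57, -0.4, 0, -10], [0.57, -0.4, 0, -12], [0.57, -0.4, 0, -14], [0.57, -0.4, 0, -16]]
  ],
  "grip": 34,
  "squeeze": 12
}}

```text
t: 3.25
eef_pos: [0.4873, -0.1181, 0.2267]
ee_rot: [-3.142, -0.0, -1.383]
force: [0.8, 0.4, -0.6]
width: 0.0342
gripper_force: 0.0
```

{"api": "jog_arm", "payload": {
  "deltas": [
    [[0, 0, 0, -2], [0, 0, 0, -4], [0, 0, 0, -6], [0, 0, 0, -8], [0, 0, 0, -8.95], [0, 0, 0, -8.95], [0, 0, 0, -8.95]]
  ]
}}

```text
t: 4.12
eef_pos: [0.4876, -0.1176, 0.2266]
ee_rot: [-3.142, -0.0, -0.609]
force: [-0.3, -0.3, -0.2]
width: 0.0339
gripper_force: 0.0
```

```bash
cat > r.py <<'E'
from station import arm
import numpy as np
s=arm.get_state()
print('t',round(s['t'],2),'yaw',round(np.degrees(s['ee_rot'][2]),2),'Mz',s['moment'].round(3),'F',s['force'].round(1),'q6',s['q'][5].round(2),'w',round(s['width']*1e3,1),'gf',round(s['gripper_force'],1),'p',s['eef_pos'].round(4))
E
python3 r.py
python3 - <<'E'
from h import *
s=arm.get_state(); y=s['ee_rot'][2]; d=np.array([.4868,-.1183,.061])-s['eef_pos']
print('units',d@[np.cos(y),np.sin(y),0]/.06,d@[np.sin(y),-np.cos(y),0]/.06,-d[2]/.06)
E
```

```text
t 4.12 yaw -34.9 Mz [-0.058  0.233 -0.024] F [-0.3 -0.3 -0.2] q6 0.81 w 33.9 gf 0.0 p [ 0.4876 -0.1176  0.2266]
units -0.003775991308541774 0.01754895611988768 2.760705024595009
```

{"api": "jog_arm", "payload": {
  "deltas": [
    [[0, 0.02, 0.5, 0], [0, 0.02, 1.2, 0], [0, 0.02, 1.9, 0], [0, 0.02, 2.4, 0], [0, 0.02, 2.6, 0], [0, 0.02, 2.72, 0], [0, 0.02, 2.76, 0], [0, 0.02, 2.76, 0]]
  ]
}}

```text
t: 5.12
eef_pos: [0.4877, -0.1181, 0.0617]
ee_rot: [-3.141, -0.001, -0.607]
force: [0.6, -0.4, -0.7]
width: 0.0339
gripper_force: 0.0
```

```bash
python3 r.py
```

```text
t 5.12 yaw -34.75 Mz [-0.043  0.167 -0.079] F [ 0.6 -0.4 -0.7] q6 0.81 w 33.9 gf 0.0 p [ 0.4877 -0.1181  0.0617]
```

{"api": "jog_arm", "payload": {
  "deltas": [
    [[0, 0, 0, 0], [0, 0, 0, 0], [0, 0, 0, 0], [0, 0, 0, 0], [0, 0, 0, 0], [0, 0, 0, 0]]
  ],
  "grip": 5,
  "squeeze": 14
}}

```text
t: 5.88
eef_pos: [0.4867, -0.1188, 0.0613]
ee_rot: [3.14, 0.0, -0.606]
force: [-2.0, -5.2, 4.0]
width: 0.0128
gripper_force: 14.0
```

```bash
python3 r.py
python3 - <<'E'
from h import *
f=grab_frame('wrist'); cv2.imwrite('pics/g1.png',cv2.resize(f['img'],(640,480))[:,:,::-1])
E
```

```text
t 5.88 yaw -34.74 Mz [-1.87   0.865  0.086] F [-2.  -5.2  4. ] q6 0.81 w 12.8 gf 14.0 p [ 0.4867 -0.1188  0.0613]
```

View pics/g1.png

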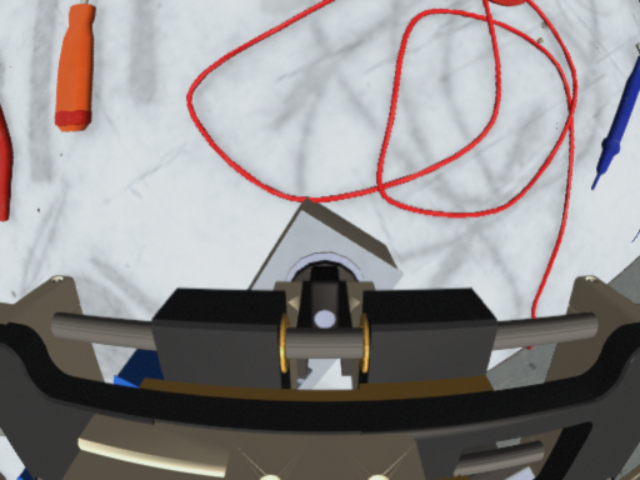

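The bar is gripped (12.8 mm between the pads, dot at (325,318) centred, closed squarely). I'll relax the side load by 1.2 mm, then turn anticlockwise in 3° steps. The nearest stop contact is at 26°, so 24° is safe.

{"api": "jog_arm", "payload": {
  "deltas": [
    [[0, 0.02, 0, 0], [0, 0.02, 0, 0]]
  ]
}}

```text
t: 6.18
eef_pos: [0.4867, -0.119, 0.0613]
ee_rot: [-3.141, -0.0, -0.606]
force: [-2.5, 0.2, 5.4]
width: 0.013
gripper_force: 14.0
```

```bash
python3 r.py
```

```text
t 6.17 yaw -34.75 Mz [0.129 0.828 0.07 ] F [-2.5  0.2  5.4] q6 0.81 w 13.0 gf 14.0 p [ 0.4867 -0.119   0.0613]
```

{"api": "jog_arm", "payload": {
  "deltas": [
    [[0, 0, 0, -0.6], [0, 0, 0, -0.6]]
  ]
}}

```text
t: 6.42
eef_pos: [0.4867, -0.1189, 0.0613]
ee_rot: [-3.141, -0.0, -0.553]
force: [-2.2, -0.4, 5.6]
width: 0.013
gripper_force: 14.0
```

```bash
python3 r.py
```

```text
t 6.42 yaw -31.71 Mz [ 0.076  0.808 -0.028] F [-2.2 -0.4  5.6] q6 0.86 w 13.0 gf 14.0 p [ 0.4867 -0.1189  0.0613]
```

{"api": "jog_arm", "payload": {
  "deltas": [
    [[0, 0, 0, -0.6], [0, 0, 0, -0.6]]
  ]
}}

```text
t: 6.68
eef_pos: [0.4868, -0.1189, 0.0613]
ee_rot: [-3.141, -0.0, -0.501]
force: [-2.8, 1.7, 5.3]
width: 0.0125
gripper_force: 14.0
```

```bash
python3 r.py
```

```text
t 6.67 yaw -28.71 Mz [ 0.352  0.724 -0.027] F [-2.8  1.7  5.3] q6 0.92 w 12.5 gf 14.0 p [ 0.4868 -0.1189  0.0613]
```

{"api": "jog_arm", "payload": {
  "deltas": [
    [[0, 0, 0, -0.6], [0, 0, 0, -0.6]]
  ]
}}

```text
t: 6.92
eef_pos: [0.4868, -0.1188, 0.0613]
ee_rot: [-3.141, -0.001, -0.449]
force: [-1.2, 0.7, 6.0]
width: 0.0129
gripper_force: 14.0
```

```bash
python3 r.py
```

```text
t 6.92 yaw -25.7 Mz [ 0.384  0.759 -0.138] F [-1.2  0.7  6. ] q6 0.97 w 12.9 gf 14.0 p [ 0.4868 -0.1188  0.0613]
```

{"api": "jog_arm", "payload": {
  "deltas": [
    [[0, 0, 0, -0.6], [0, 0, 0, -0.6]]
  ]
}}

```text
t: 7.18
eef_pos: [0.4869, -0.1188, 0.0613]
ee_rot: [-3.141, -0.001, -0.396]
force: [-2.5, 1.0, 5.7]
width: 0.0131
gripper_force: 14.0
```

```bash
python3 r.py
```

```text
t 7.17 yaw -22.7 Mz [ 0.637  0.725 -0.024] F [-2.5  1.   5.7] q6 1.02 w 13.1 gf 14.0 p [ 0.4869 -0.1188  0.0613]
```

{"api": "jog_arm", "payload": {
  "deltas": [
    [[0, 0, 0, -0.6], [0, 0, 0, -0.6]]
  ]
}}

```text
t: 7.42
eef_pos: [0.4869, -0.1187, 0.0613]
ee_rot: [-3.141, -0.001, -0.344]
force: [-1.4, 2.5, 6.3]
width: 0.0127
gripper_force: 14.0
```

```bash
python3 r.py
```

```text
t 7.42 yaw -19.7 Mz [0.828 0.782 0.053] F [-1.4  2.5  6.3] q6 1.07 w 12.7 gf 14.0 p [ 0.4869 -0.1187  0.0613]
```

{"api": "jog_arm", "payload": {
  "deltas": [
    [[0, 0, 0, -0.6], [0, 0, 0, -0.6]]
  ]
}}

```text
t: 7.68
eef_pos: [0.4869, -0.1186, 0.0613]
ee_rot: [-3.141, -0.001, -0.291]
force: [-2.1, 2.2, 6.3]
width: 0.013
gripper_force: 14.0
```

```bash
python3 r.py
```

```text
t 7.67 yaw -16.69 Mz [0.996 0.777 0.021] F [-2.1  2.2  6.3] q6 1.13 w 13.0 gf 14.0 p [ 0.4869 -0.1186  0.0613]
```

{"api": "jog_arm", "payload": {
  "deltas": [
    [[0, 0, 0, -0.6], [0, 0, 0, -0.6]]
  ]
}}

```text
t: 7.92
eef_pos: [0.4869, -0.1185, 0.0613]
ee_rot: [-3.141, -0.001, -0.239]
force: [-1.1, 3.3, 6.4]
width: 0.0133
gripper_force: 14.0
```

```bash
python3 r.py
```

```text
t 7.92 yaw -13.69 Mz [1.17  0.78  0.053] F [-1.1  3.3  6.4] q6 1.18 w 13.3 gf 14.0 p [ 0.4869 -0.1185  0.0613]
```

{"api": "jog_arm", "payload": {
  "deltas": [
    [[0, 0, 0, -0.6], [0, 0, 0, -0.6]]
  ]
}}

```text
t: 8.18
eef_pos: [0.487, -0.1185, 0.0613]
ee_rot: [-3.141, -0.001, -0.186]
force: [-2.0, 3.8, 5.4]
width: 0.013
gripper_force: 14.0
```

```bash
python3 r.py
```

```text
t 8.18 yaw -10.68 Mz [1.366 0.827 0.178] F [-2.   3.8  5.4] q6 1.23 w 13.0 gf 14.0 p [ 0.487  -0.1185  0.0613]
```

```bash
cat > m.py <<'E'
from station import arm, grab_frame
import numpy as np
M=[]
for i in range(4):
    s=arm.get_state(); M.append(np.r_[s['moment'][2],s['force']])
    if i<3: grab_frame('wrist')
m=np.mean(M,0)
print('t',round(s['t'],2),'yaw',round(np.degrees(s['ee_rot'][2]),2),'Mz',m[0].round(3),'sd',np.std(M,0)[0].round(3),'F',m[1:].round(1),'q6',s['q'][5].round(2))
E
python3 m.py
```

```text
t 8.32 yaw -10.73 Mz 0.119 sd 0.039 F [-1.9  3.4  5.7] q6 1.23
```

{"api": "jog_arm", "payload": {
  "deltas": [
    [[0, 0, 0, -0.6], [0, 0, 0, -0.6]]
  ]
}}

```text
t: 8.57
eef_pos: [0.487, -0.1184, 0.0613]
ee_rot: [-3.141, -0.001, -0.134]
force: [-1.0, 3.4, 5.3]
width: 0.0131
gripper_force: 14.0
```

```bash
python3 m.py
```

```text
t 8.72 yaw -7.73 Mz 0.106 sd 0.033 F [-1.   3.8  5.3] q6 1.28
```

{"api": "jog_arm", "payload": {
  "deltas": [
    [[0, 0, 0, -0.6], [0, 0, 0, -0.6]]
  ]
}}

```text
t: 8.98
eef_pos: [0.487, -0.1183, 0.0613]
ee_rot: [-3.141, -0.001, -0.082]
force: [-1.7, 4.0, 6.3]
width: 0.0127
gripper_force: 14.0
```

```bash
python3 m.py
```

```text
t 9.12 yaw -4.75 Mz -0.078 sd 0.01 F [-1.9  4.   6.2] q6 1.33
```

{"api": "jog_arm", "payload": {
  "deltas": [
    [[0, 0, 0, -0.6], [0, 0, 0, -0.6]]
  ]
}}

```text
t: 9.38
eef_pos: [0.487, -0.1183, 0.0613]
ee_rot: [-3.141, -0.001, -0.03]
force: [-1.0, 5.6, 6.0]
width: 0.0133
gripper_force: 14.0
```

```bash
python3 m.py
```

```text
t 9.53 yaw -1.75 Mz -0.11 sd 0.018 F [-1.8  5.4  6. ] q6 1.39
```

{"api": "jog_arm", "payload": {
  "deltas": [
    [[0, 0, 0, -0.6], [0, 0, 0, -0.6]]
  ]
}}

```text
t: 9.78
eef_pos: [0.487, -0.1182, 0.0613]
ee_rot: [-3.141, -0.001, 0.022]
force: [-2.3, 5.9, 6.2]
width: 0.0128
gripper_force: 14.0
```

```bash
python3 m.py
```

```text
t 9.93 yaw 1.25 Mz -0.076 sd 0.011 F [-2.   5.7  6.1] q6 1.44
```

{"api": "jog_arm", "payload": {
  "deltas": [
    [[0, 0, 0, -0.6], [0, 0, 0, -0.6]]
  ]
}}

```text
t: 10.18
eef_pos: [0.4869, -0.1181, 0.0613]
ee_rot: [-3.141, -0.001, 0.075]
force: [-2.2, 5.7, 6.7]
width: 0.0128
gripper_force: 14.0
```

```bash
python3 m.py
```

```text
t 10.32 yaw 4.24 Mz -0.12 sd 0.034 F [-2.1  6.4  6.8] q6 1.49
```

{"api": "jog_arm", "payload": {
  "deltas": [
    [[0, 0, 0, -0.3], [0, 0, 0, -0.3]]
  ]
}}

```text
t: 10.58
eef_pos: [0.4869, -0.1181, 0.0613]
ee_rot: [-3.141, -0.001, 0.1]
force: [-1.7, 5.9, 6.0]
width: 0.0133
gripper_force: 14.0
```

```bash
python3 m.py; python3 m.py
```

```text
t 10.72 yaw 5.74 Mz -0.139 sd 0.02 F [-2.1  6.6  6.8] q6 1.52
t 10.88 yaw 5.73 Mz -0.156 sd 0.014 F [-2.4  6.3  6.7] q6 1.52
```

{"api": "jog_arm", "payload": {
  "deltas": [
    [[0, 0, 0, -0.3], [0, 0, 0, -0.3]]
  ]
}}

```text
t: 11.12
eef_pos: [0.487, -0.1181, 0.0613]
ee_rot: [-3.14, -0.001, 0.127]
force: [-1.1, 6.6, 6.3]
width: 0.0126
gripper_force: 14.0
```

```bash
python3 m.py; python3 m.py
```

```text
t 11.28 yaw 7.23 Mz -0.172 sd 0.024 F [-2.   6.7  6.6] q6 1.54
t 11.43 yaw 7.23 Mz -0.145 sd 0.022 F [-2.5  6.6  6.8] q6 1.54
```

{"api": "jog_arm", "payload": {
  "deltas": [
    [[0, 0, 0, -0.3], [0, 0, 0, -0.3]]
  ]
}}

```text
t: 11.68
eef_pos: [0.487, -0.118, 0.0613]
ee_rot: [-3.14, -0.001, 0.153]
force: [-1.5, 6.7, 6.9]
width: 0.0132
gripper_force: 14.1
```

```bash
python3 m.py; python3 m.py; python3 r.py
```

```text
t 11.82 yaw 8.73 Mz -0.168 sd 0.041 F [-2.2  7.   6.7] q6 1.57
t 11.97 yaw 8.73 Mz -0.172 sd 0.034 F [-2.6  6.9  7.2] q6 1.57
t 11.97 yaw 8.73 Mz [ 2.532  1.049 -0.211] F [-2.5  7.1  7.1] q6 1.57 w 13.1 gf 14.1 p [ 0.487  -0.118   0.0613]
```

Run:
```python
from h import *
f=grab_frame('wrist'); a=f['img'][195:325,210:310]; b=cv2.resize(cv2.imread('pics/g1.png'),(512,384))[195:325,210:310]
o=np.hstack([cv2.resize(i,None,fx=4,fy=4,interpolation=2) for i in(b,a[:,:,::-1])])
cv2.imwrite('pics/c3.png',np.clip(o.astype(float)*2,0,255).astype('uint8'))
```

```text
(no output)
```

View pics/c3.png

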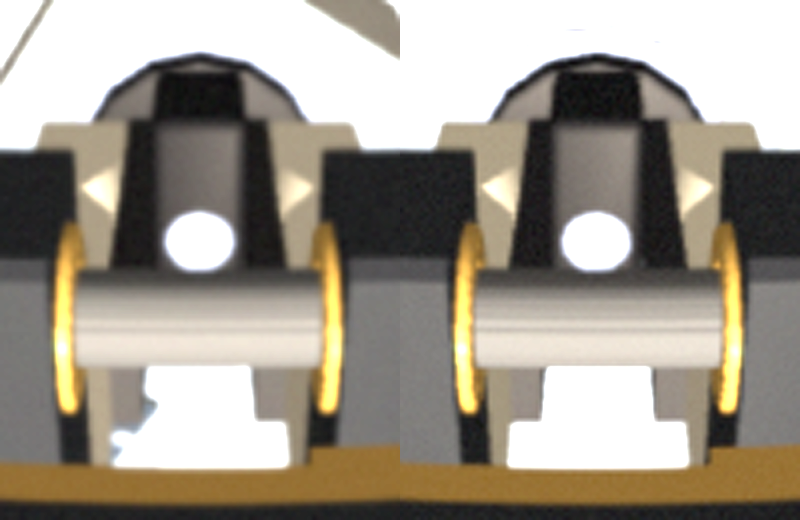

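The bar still sits square between the pads (its end and the dot are shifted less than 1 px), so there is no slip. I'll take the side and axial load off so it can't colour the torque reading, then measure again.

{"api": "jog_arm", "payload": {
  "deltas": [
    [[-0.005, -0.025, -0.02, 0], [-0.005, -0.025, -0.02, 0]]
  ]
}}

```text
t: 12.28
eef_pos: [0.4867, -0.1178, 0.0616]
ee_rot: [3.141, -0.001, 0.153]
force: [5.5, -4.0, -9.7]
width: 0.0129
gripper_force: 14.0
```

```bash
python3 m.py; python3 m.py; python3 r.py
```

```text
t 12.43 yaw 8.73 Mz -0.177 sd 0.02 F [ 4.8 -4.2 -8.9] q6 1.57
t 12.57 yaw 8.73 Mz -0.168 sd 0.04 F [ 4.3 -3.7 -8.4] q6 1.57
t 12.57 yaw 8.73 Mz [-1.394 -1.543 -0.102] F [ 4.4 -3.  -8.5] q6 1.57 w 12.7 gf 14.0 p [ 0.4867 -0.1178  0.0616]
```

{"api": "jog_arm", "payload": {
  "deltas": [
    [[0.003, 0.01, 0.01, 0], [0.003, 0.01, 0.01, 0]]
  ]
}}

```text
t: 12.82
eef_pos: [0.4867, -0.1179, 0.0615]
ee_rot: [-3.141, -0.001, 0.153]
force: [3.2, 2.0, -2.8]
width: 0.0127
gripper_force: 14.0
```

```bash
python3 - <<'E'
from h import *
o=cv2.cvtColor(cv2.imread('pics/c3.png'),6).astype(float)
for k in(0,400):
    for y in (85,100,112,130,150,170,190,205):
        r=cv2.GaussianBlur(o,(5,5),2)[y,k+120:k+280]; g=np.gradient(r)
        i=g[:80].argmax(); j=80+g[80:].argmin(); print(k,y,i+120,j+120,(i+j)/2+120, end=' | ')
    m=(o[205:275,k+150:k+250]>200); print('dot',np.nonzero(m)[1].mean()+150)
E
python3 m.py
```

```text
0 85 134 267 200.5 | 0 100 120 279 199.5 | 0 112 199 234 216.5 | 0 130 156 243 199.5 | 0 150 156 240 198.0 | 0 170 157 239 198.0 | 0 190 158 239 198.5 | 0 205 156 237 196.5 | dot 199.33218426825448
400 85 128 262 195.0 | 400 100 162 279 220.5 | 400 112 159 223 191.0 | 400 130 152 241 196.5 | 400 150 155 237 196.0 | 400 170 156 236 196.0 | 400 190 152 236 194.0 | 400 205 153 233 193.0 | dot 195.78482198625858
t 12.97 yaw 8.75 Mz -0.187 sd 0.032 F [ 2.9  1.6 -3.6] q6 1.57
```

The torque has built up steadily to about 0.17 N m from roughly 6° past the click at yaw about -6°, so the stop is loaded (about 5-12 N, well under 26 N). The click spacing is about 28.5°. Now clockwise, with a check of the click positions on the way.

{"api": "jog_arm", "payload": {
  "deltas": [
    [[0, 0, 0, 1], [0, 0, 0, 2], [0, 0, 0, 3.1], [0, 0, 0, 3.1]]
  ]
}}

```text
t: 13.48
eef_pos: [0.4867, -0.1182, 0.0615]
ee_rot: [3.142, -0.001, -0.117]
force: [4.0, -0.7, -5.6]
width: 0.013
gripper_force: 14.0
```

```bash
python3 m.py
```

```text
t 13.62 yaw -6.6 Mz 0.002 sd 0.041 F [ 5.  -0.5 -5.8] q6 1.3
```

{"api": "jog_arm", "payload": {
  "deltas": [
    [[0, 0, 0, 1.2], [0, 0, 0, 2.4], [0, 0, 0, 3.6], [0, 0, 0, 4.5], [0, 0, 0, 4.5]]
  ]
}}

```text
t: 14.25
eef_pos: [0.4865, -0.1187, 0.0615]
ee_rot: [3.141, -0.001, -0.509]
force: [5.2, -4.0, -7.0]
width: 0.0129
gripper_force: 14.0
```

```bash
python3 m.py
```

```text
t 14.4 yaw -29.12 Mz -0.113 sd 0.028 F [ 5.1 -4.3 -6.6] q6 0.91
```

{"api": "jog_arm", "payload": {
  "deltas": [
    [[0, 0, 0, 1], [0, 0, 0, 2], [0, 0, 0, 2]]
  ]
}}

```text
t: 14.78
eef_pos: [0.4863, -0.1189, 0.0615]
ee_rot: [3.141, -0.001, -0.684]
force: [6.5, -5.5, -5.8]
width: 0.0127
gripper_force: 14.0
```

```bash
python3 m.py; python3 r.py
```

```text
t 14.93 yaw -39.09 Mz 0.086 sd 0.016 F [ 5.6 -5.3 -6.2] q6 0.73
t 14.93 yaw -39.09 Mz [-1.995 -1.698  0.078] F [ 5.4 -5.1 -6.5] q6 0.73 w 13.1 gf 14.0 p [ 0.4863 -0.1189  0.0615]
```

{"api": "jog_arm", "payload": {
  "deltas": [
    [[0.025, 0, 0.008, 1.2], [0.025, 0, 0.008, 2.4], [0.025, 0, 0.008, 3.6], [0.025, 0, 0.008, 4.2], [0.025, 0, 0.008, 4.2]]
  ]
}}

```text
t: 15.55
eef_pos: [0.4862, -0.1195, 0.0614]
ee_rot: [3.14, 0.001, -1.05]
force: [-3.4, 0.5, 7.3]
width: 0.0131
gripper_force: 14.0
```

```bash
python3 m.py
```

```text
t 15.7 yaw -60.09 Mz -0.11 sd 0.01 F [-3.6  0.2  6.7] q6 0.37
```

{"api": "jog_arm", "payload": {
  "deltas": [
    [[0, 0, 0, 1], [0, 0, 0, 1.4], [0, 0, 0, 1.4]]
  ]
}}

```text
t: 16.08
eef_pos: [0.486, -0.1195, 0.0614]
ee_rot: [3.139, 0.0, -1.171]
force: [-3.9, -0.7, 6.8]
width: 0.013
gripper_force: 14.0
```

```bash
python3 m.py; python3 r.py
```

```text
t 16.23 yaw -67.07 Mz 0.059 sd 0.035 F [-4.2 -0.2  7.3] q6 0.25
t 16.23 yaw -67.07 Mz [0.025 1.601 0.022] F [-4.1  0.2  7. ] q6 0.25 w 13.1 gf 14.0 p [ 0.486  -0.1195  0.0613]
```

{"api": "jog_arm", "payload": {
  "deltas": [
    [[0, 0, 0, 1.2], [0, 0, 0, 2.4], [0, 0, 0, 3.6], [0, 0, 0, 4.2], [0, 0, 0, 4.2]]
  ]
}}

```text
t: 16.85
eef_pos: [0.4855, -0.1197, 0.0613]
ee_rot: [3.138, -0.001, -1.538]
force: [-5.3, -1.0, 8.9]
width: 0.0132
gripper_force: 14.0
```

```bash
python3 m.py
```

```text
t 17.0 yaw -88.1 Mz -0.095 sd 0.041 F [-5.1 -0.5  8.5] q6 -0.12
```

{"api": "jog_arm", "payload": {
  "deltas": [
    [[0, 0, 0, 1], [0, 0, 0, 1.4], [0, 0, 0, 1.4]]
  ]
}}

```text
t: 17.38
eef_pos: [0.4853, -0.1196, 0.0613]
ee_rot: [3.138, -0.001, -1.66]
force: [-6.3, -0.4, 9.2]
width: 0.0129
gripper_force: 14.0
```

```bash
python3 m.py
```

```text
t 17.52 yaw -95.07 Mz 0.079 sd 0.025 F [-6.  -0.2  9.5] q6 -0.24
```

{"api": "jog_arm", "payload": {
  "deltas": [
    [[0, 0, 0, 1.2], [0, 0, 0, 2.4], [0, 0, 0, 3.6], [0, 0, 0, 4.3], [0, 0, 0, 4.3]]
  ]
}}

```text
t: 18.15
eef_pos: [0.4847, -0.1196, 0.0613]
ee_rot: [3.138, -0.002, -2.036]
force: [-7.8, 1.4, 11.0]
width: 0.0136
gripper_force: 14.0
```

```bash
python3 m.py
```

```text
t 18.3 yaw -116.6 Mz -0.039 sd 0.006 F [-7.6  1.8 11.4] q6 -0.62
```

{"api": "jog_arm", "payload": {
  "deltas": [
    [[0, 0, 0, 0.5], [0, 0, 0, 0.5]]
  ]
}}

```text
t: 18.55
eef_pos: [0.4847, -0.1195, 0.0613]
ee_rot: [3.138, -0.003, -2.079]
force: [-8.9, 1.3, 11.5]
width: 0.0127
gripper_force: 14.0
```

```bash
python3 m.py; python3 r.py
```

```text
t 18.7 yaw -119.08 Mz 0.075 sd 0.02 F [-8.2  1.7 11.8] q6 -0.66
t 18.7 yaw -119.08 Mz [0.813 3.069 0.07 ] F [-7.6  1.6 12.1] q6 -0.66 w 13.1 gf 14.0 p [ 0.4847 -0.1195  0.0613]
```

The clicks showed at yaw about -34, -63, -91 and -117.7, so the knob is now in the fourth click from the first (-6). I'll centre on the click, release, rise and look.

{"api": "jog_arm", "payload": {
  "deltas": [
    [[0, 0, -0.015, -0.25], [0, 0, -0.015, -0.25], [0, 0, -0.015, -0.25]]
  ]
}}

```text
t: 19.08
eef_pos: [0.4847, -0.1195, 0.0614]
ee_rot: [3.137, -0.003, -2.058]
force: [-7.4, 0.3, 4.1]
width: 0.0132
gripper_force: 14.0
```

{"api": "jog_arm", "payload": {
  "deltas": [
    [[0, 0, 0, 0], [0, 0, 0, 0], [0, 0, 0, 0], [0, 0, 0, 0]]
  ],
  "grip": 30
}}

```text
t: 19.58
eef_pos: [0.4877, -0.1191, 0.062]
ee_rot: [-3.141, 0.0, -2.059]
force: [-0.1, -1.2, 1.0]
width: 0.03
gripper_force: 0.0
```

{"api": "jog_arm", "payload": {
  "deltas": [
    [[0, 0, -0.3, 0], [0, 0, -0.9, 0], [0, 0, -1.6, 0], [0, 0, -2.2, 0], [0, 0, -2.5, 0], [0, 0, -2.5, 0]]
  ]
}}

```text
t: 20.32
eef_pos: [0.4883, -0.1191, 0.2134]
ee_rot: [-3.139, 0.002, -2.059]
force: [0.0, 0.3, -0.3]
width: 0.0299
gripper_force: 0.0
```

```bash
python3 r.py
python3 - <<'E'
from h import *
import pickle
f=grab_frame('wrist'); save(f,'w3.png'); pickle.dump(f,open('W3.pkl','wb'));
from scipy.spatial.transform import Rotation as Ro
R=Ro.from_euler('xyz',f['rotation']).as_matrix();F=192/np.tan(np.radians(f['vfov']/2))
for p in [(.4868,-.1183,.077),(.4588,-.0695,.0595),(.4593,-.0692,.047)]:
    c=R.T@(np.array(p)-f['xyz']); th=np.arccos(c[2]/np.linalg.norm(c)); print(p,np.array([f['cx'],f['cy']])+F*th*c[:2]/np.hypot(*c[:2]))
cv2.imwrite('pics/w3b.png',cv2.resize(f['img'][100:300,100:400],None,fx=2.6,fy=2.6,interpolation=2)[:,:,::-1])
E
```

```text
t 20.32 yaw -117.99 Mz [0.053 0.091 0.02 ] F [ 0.   0.3 -0.3] q6 -0.64 w 29.9 gf 0.0 p [ 0.4883 -0.1191  0.2134]
(0.4868, -0.1183, 0.077) [262.49639202 177.65238009]
(0.4588, -0.0695, 0.0595) [304.67026024 199.41241326]
(0.4593, -0.0692, 0.047) [302.86684625 196.23806089]
```

View pics/w3b.png

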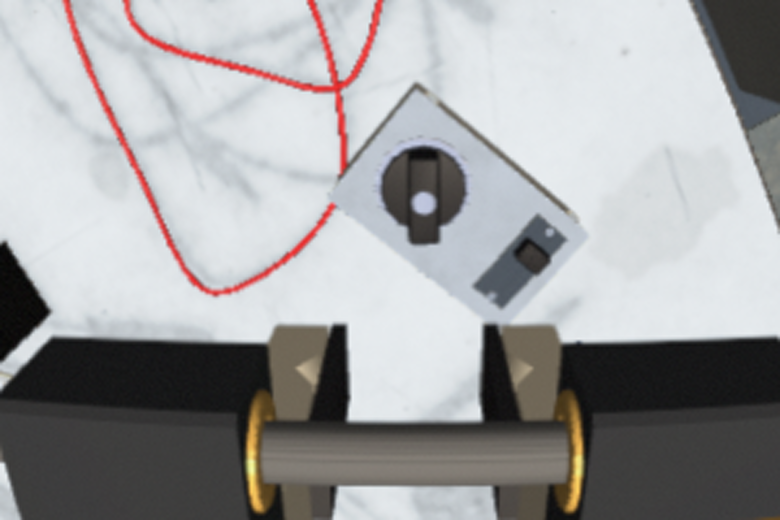

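The knob bar lies along the released direction (yaw -118°), with the dot at (423,203), and the tab is still at its near end, at (533,252). Next I'll close the fingers, swing the tool x to the case's -x, and hover behind the tab.

{"api": "jog_arm", "payload": {
  "deltas": [
    [[-0.1, 0.3, 0, 1.5], [-0.2, 0.7, 0, 3], [-0.26, 1.02, 0, 4.5], [-0.26, 1.02, 0, 6], [-0.26, 1.02, 0, 7.5], [-0.26, 1.02, 0, 7.83], [-0.26, 1.02, 0, 7.83], [-0.26, 1.02, 0, 7.83]]
  ],
  "grip": 0
}}

```text
t: 21.38
eef_pos: [0.4406, -0.0767, 0.2117]
ee_rot: [3.141, -0.001, -2.741]
force: [0.0, -0.6, -0.1]
width: 0.0006
gripper_force: 0.0
```

```bash
python3 r.py
python3 - <<'E'
from h import *
s=arm.get_state(); y=s['ee_rot'][2]; d=np.array([.4418,-.0766,.053])-s['eef_pos']
print('units',d@[np.cos(y),np.sin(y),0]/.06,d@[np.sin(y),-np.cos(y),0]/.06,-d[2]/.06)
E
```

```text
t 21.38 yaw -157.06 Mz [-0.005 -0.01  -0.002] F [ 0.  -0.6 -0.1] q6 -1.44 w 0.6 gf 0.0 p [ 0.4406 -0.0767  0.2117]
units -0.01943874398497637 -0.005807825212860511 2.6445022453065183
```

{"api": "jog_arm", "payload": {
  "deltas": [
    [[0, 0, 0.6, 0], [0, 0, 1.3, 0], [0, 0, 1.9, 0], [0, 0, 2.3, 0], [0, 0, 2.5, 0], [0, 0, 2.6, 0], [0, 0, 2.64, 0], [0, 0, 2.64, 0]]
  ]
}}

```text
t: 22.38
eef_pos: [0.4411, -0.0765, 0.0541]
ee_rot: [-3.141, 0.001, -2.743]
force: [0.6, 0.2, 0.7]
width: 0.0006
gripper_force: 0.0
```

```bash
python3 r.py
python3 - <<'E'
from h import *
f=grab_frame('wrist'); cv2.imwrite('pics/w4.png',cv2.resize(f['img'][130:330,110:410],None,fx=2.6,fy=2.6,interpolation=2)[:,:,::-1])
E
```

```text
t 22.38 yaw -157.14 Mz [ 0.032  0.023 -0.004] F [0.6 0.2 0.7] q6 -1.44 w 0.6 gf 0.0 p [ 0.4411 -0.0765  0.0541]
```

View pics/w4.png

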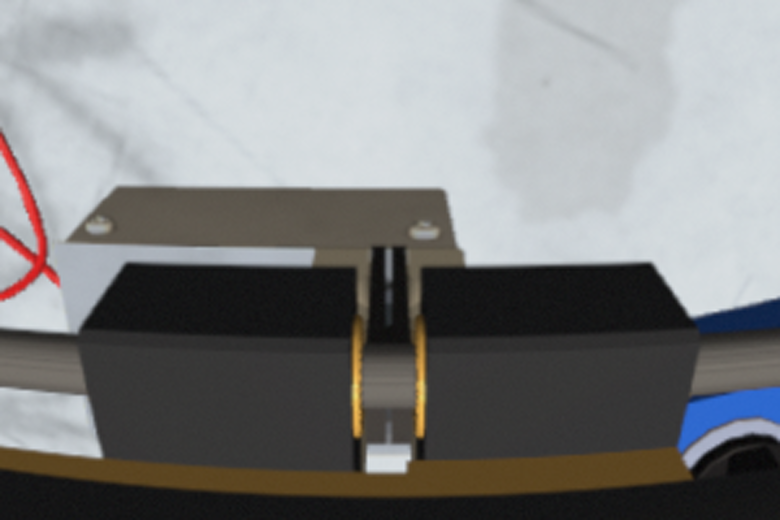

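The fingers are down on the lid behind the tab and clear of the knob. The case edge runs along y 245, and the finger pair is at (388,300). Pushing gently along +x (tool -x).

{"api": "jog_arm", "payload": {
  "deltas": [
    [[-0.04, 0, 0.015, 0], [-0.08, 0, 0.015, 0], [-0.12, 0, 0.015, 0], [-0.15, 0, 0.015, 0], [-0.15, 0, 0.015, 0]]
  ]
}}

```text
t: 23.05
eef_pos: [0.4492, -0.0731, 0.0527]
ee_rot: [-3.142, 0.0, -2.743]
force: [-1.4, -1.2, 1.0]
width: 0.0002
gripper_force: 0.9
```

```bash
python3 r.py
```

```text
t 23.05 yaw -157.15 Mz [-0.311  0.512  0.017] F [-1.4 -1.2  1. ] q6 -1.45 w 0.2 gf 0.9 p [ 0.4492 -0.0731  0.0527]
```

{"api": "jog_arm", "payload": {
  "deltas": [
    [[-0.03, 0, 0, 0], [-0.06, 0, 0, 0], [-0.09, 0, 0, 0], [-0.12, 0, 0, 0], [-0.12, 0, 0, 0]]
  ]
}}

```text
t: 23.68
eef_pos: [0.4558, -0.0703, 0.0527]
ee_rot: [-3.142, 0.0, -2.743]
force: [-1.8, -1.9, 1.0]
width: 0.0001
gripper_force: 1.1
```

```bash
python3 r.py
```

```text
t 23.68 yaw -157.14 Mz [-0.469  0.714  0.014] F [-1.8 -1.9  1. ] q6 -1.45 w 0.1 gf 1.1 p [ 0.4558 -0.0703  0.0527]
```

{"api": "jog_arm", "payload": {
  "deltas": [
    [[-0.02, 0, 0, 0], [-0.04, 0, 0, 0], [-0.04, 0, 0, 0]]
  ]
}}

```text
t: 24.05
eef_pos: [0.456, -0.0701, 0.0524]
ee_rot: [3.141, -0.003, -2.743]
force: [-7.2, -3.5, 4.7]
width: 0.0002
gripper_force: 3.8
```

```bash
python3 r.py
```

```text
t 24.05 yaw -157.17 Mz [-1.385e+00  2.437e+00  2.000e-03] F [-7.2 -3.5  4.7] q6 -1.45 w 0.2 gf 3.8 p [ 0.456  -0.0701  0.0524]
```

{"api": "jog_arm", "payload": {
  "deltas": [
    [[-0.015, 0, 0, 0], [-0.03, 0, 0, 0], [-0.03, 0, 0, 0]]
  ]
}}

```text
t: 24.42
eef_pos: [0.4562, -0.07, 0.0522]
ee_rot: [3.141, -0.006, -2.743]
force: [-10.0, -4.7, 8.6]
width: 0.0003
gripper_force: 5.9
```

```bash
python3 r.py
```

```text
t 24.43 yaw -157.19 Mz [-2.097e+00  3.739e+00 -1.000e-03] F [-10.   -4.7   8.6] q6 -1.45 w 0.3 gf 5.9 p [ 0.4562 -0.07    0.0522]
```

The tab is hard against its end (11 N, no more travel). Backing off, rising, and checking.

{"api": "jog_arm", "payload": {
  "deltas": [
    [[0.1, 0, 0, 0], [0.2, 0, 0, 0], [0.2, 0, -0.4, 0], [0.2, 0, -1.0, 0], [0.2, 0, -1.7, 0], [0.2, 0, -2.4, 0], [0.2, 0, -2.7, 0], [0.2, 0, -2.7, 0]]
  ]
}}

```text
t: 25.42
eef_pos: [0.4497, -0.073, 0.2163]
ee_rot: [-3.141, 0.005, -2.742]
force: [-1.3, 0.0, -0.6]
width: 0.0001
gripper_force: 0.0
```

{"api": "jog_arm", "payload": {
  "deltas": [
    [[-0.5, 0, 0, 0], [-1.0, 0, 0, 0], [-1.0, 0, 0, 0], [-1.0, 0, 0, 0]]
  ]
}}

```text
t: 25.92
eef_pos: [0.503, -0.0501, 0.2135]
ee_rot: [3.141, -0.002, -2.743]
force: [-0.7, -0.2, 0.3]
width: 0.0002
gripper_force: 0.0
```

```bash
python3 r.py
python3 - <<'E'
from h import *
f=grab_frame('wrist'); cv2.imwrite('pics/w5.png',cv2.resize(f['img'][80:280,110:410],None,fx=2.6,fy=2.6,interpolation=2)[:,:,::-1])
E
```

```text
t 25.93 yaw -157.15 Mz [0.    0.045 0.012] F [-0.7 -0.2  0.3] q6 -1.46 w 0.2 gf 0.0 p [ 0.503  -0.0501  0.2135]
```

View pics/w5.png

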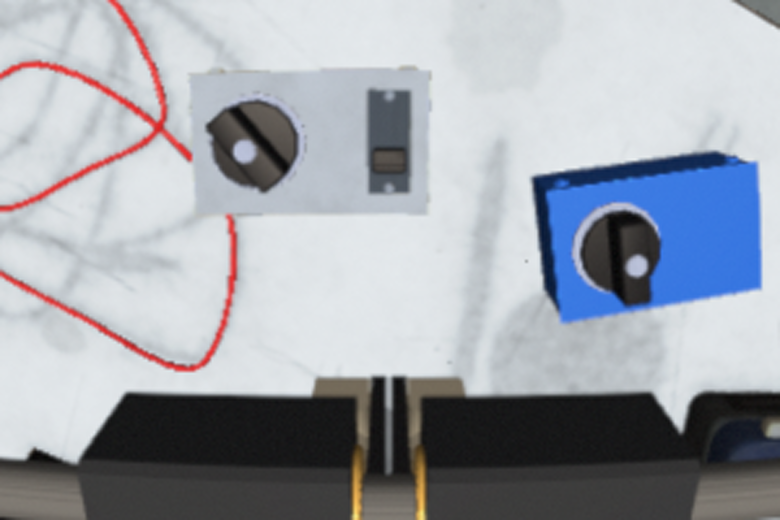

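The tab is at the far end of its slot, at (389,160), the knob (243,152) is unchanged, and the gripper is clear.

```bash
python3 -c "
from station import arm
print(arm.job_done())"
```

```text
the job is handed in; nothing more can be done
None
```

I handed the job in with the knob in the fourth click clockwise from the first one off its end stop (stop pressed to about 0.17 N m, below the 0.36 N m limit), the slide switch fully across, and the gripper clear with nothing nearby touched. No verdict came back.

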